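# Spin-check a spindle wheel and brake it on its index mark

### The arm

A 6-joint arm with a two-finger parallel gripper is mounted at the origin on the work surface. World frame = base frame: x ahead of the robot, y to its left, z up, the work surface at z = 0. Lengths are in m, angles in degrees, forces in N, time in s.
With the tool pointing down it reaches from about 0.3 to 0.95 m from the base axis. Payload 3.1 kg.
Tool frame: the origin (TCP) lies on the centre line of the jaws, within the pads' length; the fingertips stand 11 mm ahead of it and the grasp point (between the pads) lies 8 mm behind it (manip.tip_extent is the z of the fingertips in the tool frame, in m); z points along the fingers, y is the line along which they close (so a half turn about z gives the same grasp; the last joint's range is limited). The gripper opens to 85 mm and grips with 20 to 120 N. Pads are 22 mm wide; open, the fingers measure 114 mm over their backs; the gripper's body (76 mm by 85 mm) begins 54 mm behind the grasp point. The pads swing forward as they close: fully open they stand 13 mm farther back than shut.
Start: joints at [69.46, 17.653, 93.61, -0, 68.738, -3.994], TCP at [0.178, 0.599, 0.242] pointing down, gripper open.
Joint ranges: [-175.34, 175.34], [-45.06, 112.39], [2.9, 150.54], [-68.45, 248.45], [3.09, 151.38], [-168.51, 168.51]. Speed limits (degrees/s): [159.86, 159.86, 180, 180, 180, 180].

### API

Orientations are given as [roll, pitch, yaw] about the fixed x, y, z axes, in that order (R = Rz(yaw) Ry(pitch) Rx(roll)).
In Python, from plant import state, cams, manip gives the robot as it stands.
- The arm moves only by the tool apply_moves, never from a script. Its argument "plan" is a list of rows, each an object of numbers: "jaw": the gripper's target within -1 to 1 (fully open at 1, half-way at 0, shut at -1); "x", "y", "z": the shift along the tool's x, y, z as a fraction of full scale; "spin": the turn about the tool's z as a fraction of full scale. In form: [{"jaw": .., "x": .., "y": .., "z": .., "spin": ..}, ...]. A call has 1 to 10 rows; each row shifts and turns the commanded pose from where the row before left it, along the tool's axes as they then stand; what a row does not reach is not made up. Full scale, the value 1, is 3 cm for a shift and pi rad for a turn. A row lasts 1/10 s, in which the tool goes at most 50 mm and 8.59 degrees, less where a joint would pass 70% of its speed; a pose out of reach is approached as far as the arm can. A call with a number of a shift or a turn outside -1 to 1 is refused whole. A call with a gripper value outside its range is refused whole. The fingers move at their own pace and stop on an object; the grip force is fixed at half the most. Time passes only in rows, so rows that do not move let the fingers close. It gives the time, the measured TCP pose, the force, the opening and the grip force at its end, in the units of the state.
- state(): the state, without advancing time (a new reading comes with each control period).
- cams.capture(name): name is "scene" or "top" or "wrist"; returns a dict with "frame" (480x640x3 uint8, blue, green, red), "fx", "fy", "cx", "cy" (pixels), "eye" and "orientation" of the camera in the world; the wrist camera has in their place "mount" (4x4, takes a point from camera to tool coordinates, whose origin is the TCP and whose axes are the flange's). Camera axes: x right, y up, looking along -z (the intrinsics and any distortion apply to the point x, -y, -z); pixel columns grow to the right and rows downward; lengths in m; the calibration is good to about 2 mm. A picture is of the moment at which its call begins: read the wrist's pose just before it. There is no depth.
- manip.job_done(): hands the job in; it is judged then, once.
The state is a dict: "t": time; "joint_pos": joint angles; "dq": joint speeds; "joint_torque": joint torques, N m; "eef_pos": TCP position; "orientation": TCP orientation; "contact_force": force on the tool from outside, world axes, zero at the start; "torque": the same for the moment, N m; "width": finger opening in m; "finger_force": force on a finger pad.
Only numpy, scipy, OpenCV 4.12 (cv2) and the standard library are available. Lean on these libraries where they do the work, as an engineer would, in place of code of your own. Each camera call takes 0.05 s, during which the arm holds its last target. There are 200 camera calls.

### The job

Check that the spindle runs freely: with a fingertip flick the wheel into a lively counter-clockwise spin (seen from above) by one of its lugs, take the finger away and let the mark run past the index fork at least once on its own. On a later pass brake the wheel by pressing a fingertip lightly on its flat face, so that it stops with the mark between the fork's two prongs; get this right in one go, since after that first pass the wheel may not come to rest anywhere else or be turned back. Finish with the fingertip still pressing on the stopped wheel to hold it there; grasp nothing and leave the things around the stand alone.

Things in the scene. Friction and masses are not known exactly. Their poses are not given: they have to be found in the camera images.
- wheel (a joint): wheel angle about its vertical axis, rad, growing counter-clockwise from above, not wrapped. The mark is mid-fork at pi, 3 pi, 5 pi.., within the prongs for 0.25 rad either side. Starts between -2.6 and 1.2, so the first pass is at pi. Free on ball bearings (1.1 kg, 0.006 kg m2, balanced, no stops): from 2 rad/s it coasts 10 s or more, losing about 0.1 to 0.2 rad/s each second.
- spindle (a joint): how far the wheel is pressed down, m: the spindle floats on a spring, 0 untouched, hard stop at 0.005. It begins to give at about 3 to 8 N and reaches the stop at about 15 to 20 N. A fingertip pressed on the face with 5 N or more at the brake radius stops the wheel almost at once.
- stand: fixed spindle test stand: 160 x 120 x 14 mm grey base plate, round blue bearing housing, and on it the level aluminium wheel, a disc 200 mm in diameter, 14 mm thick. Origin on the bench under the wheel's axis, z up. The index fork is on its own -x side.
- axis (a point): centre of the wheel's flat upper face, 80 mm above the bench. On the face: hub boss, radius 16 mm, 14 mm high; three upright steel lugs near the rim, each 18 mm along the radius (74 to 92 mm from the axis), 12 mm across, 25 mm high, at 60, 180 and 300 degrees counter-clockwise from the mark. From 20 to 72 mm from the axis the face is bare all round: brake there.
- mark (a point): outer end of the index mark on the wheel's face, 96 mm from the axis: the one dark radial bar, 28 x 9 mm, flush, in the middle between two lugs; it turns with the wheel. Its x axis points outwards along the mark.
- fork (a point): middle of the gap of the fixed dark steel index fork just outside the rim, 108 mm from the axis along the stand's -x, at the height of the wheel's face; axes as the stand's, y from prong to prong. Inner faces of the prongs at y -26 and +26 mm; each prong 20 x 12 mm, top 4 mm above the face. The fork reaches out to 128 mm from the axis.
- holder: bystander: loose steel tool holder standing upright, 63 mm in diameter at its collar, 105 mm high; origin at the centre of its underside
- driver: bystander: loose screwdriver lying on the bench, 200 mm long; origin about its middle, underneath
- grease: bystander: loose grey jar with a white cap, 60 mm in diameter, 85 mm high; origin at the centre of its underside
- tray: bystander: loose empty blue parts tray, 120 x 160 x 40 mm; origin at the centre of its underside
Mind the look-alikes: they are no part of the job. What is shaped like the stand but brown is not meant.

How it is judged:
By the outcome, as a careful person would: the job done as asked, in the order asked, and still so for the second after the job is handed in, while the arm keeps its last pose, push and grip.
It also fails if it takes over 54 s, if anything falls off the work surface, if the arm or the gripper's body presses on something with over 40 N, if the wrist force passes 120 N, or if a joint passes its speed limit or range.

## Working session

There is one attempt and no reset: what is moved stays moved. The work goes in short steps, Python scripts to look and compute and a tool call to move; the robot and the scene stay as the last step left them, time stands still between calls to the robot, and variables do not carry over. Pictures are saved under pics/ and viewed, at most 10 in all, crops included, and the job is handed in when it is done.

Besides the shell and the picture viewer there is one more tool, called after ">>>" by a JSON object that holds its "api" and its "payload". apply_moves: Moves the arm, as the interface text tells. Its arguments: {"type":"object","properties":{"plan":{"type":"array"}},"required":["plan"]}

```bash
mkdir -p pics; ls; python3 - <<'E'
from plant import state,cams,manip
import cv2,numpy as np
print(state(), manip.tip_extent)
ims=[]
for n in("scene","top"):
    c=cams.capture(n); cv2.imwrite(f'pics/{n}0.png',c['frame']); print({k:v for k,v in c.items() if k!='frame'})
E
```

```text
pics
{'t': 0.0, 'joint_pos': array([ 6.94614619e+01,  1.77048674e+01,  9.36907863e+01, -1.56212668e-04,
        6.87363158e+01, -3.99587723e+00]), 'dq': array([-0.10045068,  0.02344124,  0.09764405, -0.09481769, -0.00121591,
        0.04548346]), 'joint_torque': array([ 1.10663899e-03, -4.15257096e+01, -2.76662636e+01,  1.96803973e-05,
        1.02019488e-02, -5.88989849e-06]), 'eef_pos': array([0.17772519, 0.59836154, 0.24103257]), 'orientation': array([-1.79868341e+02, -9.05115050e-03,  1.63457386e+02]), 'contact_force': array([-0.03149718,  1.02585212,  0.11283421]), 'torque': array([ 0.01927566, -0.00611819, -0.04390834]), 'finger_force': 0.0, 'width': 0.08568789425500722} 0.011
{'fx': 547.8516372735835, 'fy': 547.8516372735835, 'cx': 324.19980112254996, 'cy': 234.67321045450507, 'eye': array([1.27839063, 0.0224481 , 1.17649604]), 'orientation': array([37.29037009, -0.72619712, 91.61524647])}
{'fx': 573.6052360141194, 'fy': 573.6052360141194, 'cx': 318.99732931566217, 'cy': 234.10223233759342, 'eye': array([0.26134081, 0.01089422, 1.3315734 ]), 'orientation': array([  8.63405364,  -0.78391409, -89.17150859])}
```

View pics/top0.png

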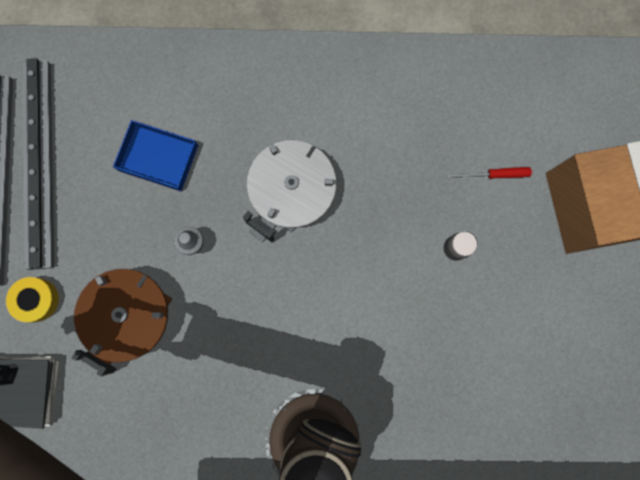

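View pics/scene0.png

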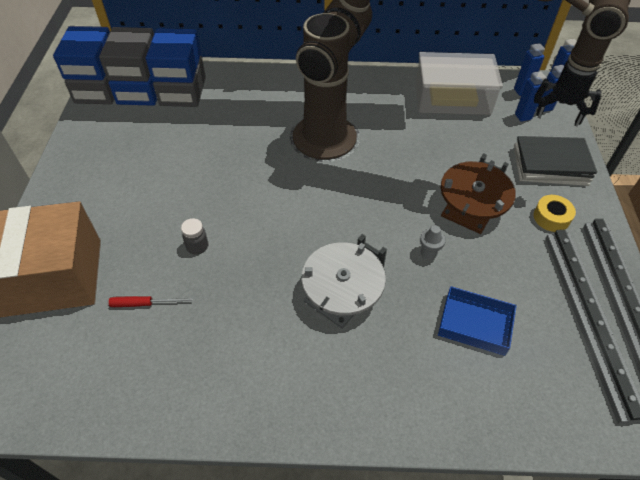

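The top view shows the grey wheel with its hub near (291,182), the mark near (311,152), the fork near (262,227), and lugs near (275,149), (330,183) and (273,212). The scene view shows the same stand at (343,275), with the holder at (432,245), beyond the fork.

```bash
cat > h.py <<'E'
import numpy as np,cv2
from scipy.spatial.transform import Rotation as R
from plant import state,cams,manip
def ray(c,uv,z):
    uv=np.atleast_2d(np.asarray(uv,float))
    d=np.c_[(uv[:,0]-c['cx'])/c['fx'],-(uv[:,1]-c['cy'])/c['fy'],-np.ones(len(uv))]
    d=R.from_euler('xyz',c['orientation'],degrees=True).apply(d)
    return c['eye']+d*((z-c['eye'][2])/d[:,2])[:,None]
def proj(c,p):
    q=R.from_euler('xyz',c['orientation'],degrees=True).inv().apply(np.atleast_2d(p)-c['eye'])
    return np.c_[c['cx']+c['fx']*q[:,0]/-q[:,2],c['cy']-c['fy']*q[:,1]/-q[:,2]]
def rectify(c,ctr,half=.16,z=.08,n=560):
    # picture of plane z: right=+x, up=+y
    s=np.array([[-1,1],[1,1],[1,-1],[-1,-1]])*half
    src=proj(c,np.c_[ctr[:2]+s,np.full(4,z)]).astype(np.float32)
    H=cv2.getPerspectiveTransform(src,np.float32([[0,0],[n,0],[n,n],[0,n]]))
    return cv2.warpPerspective(c['frame'],H,(n,n),flags=cv2.INTER_CUBIC)
E
python3 - <<'E'
from h import *
out=[]
for n,g in(("top",(285,185)),("scene",(330,280))):
    c=cams.capture(n); f=c['frame']
    m=((f.min(2)>150)*255).astype(np.uint8)
    m=cv2.morphologyEx(m,cv2.MORPH_CLOSE,np.ones((3,3)))
    cs,_=cv2.findContours(m,cv2.RETR_EXTERNAL,cv2.CHAIN_APPROX_NONE)
    k=max((k for k in cs if cv2.pointPolygonTest(k,g,False)>=0),key=cv2.contourArea)
    p=ray(c,cv2.convexHull(k)[:,0,:]+0.0,.08)[:,:2]
    (x,y),r=cv2.minEnclosingCircle(p.astype(np.float32))
    A=np.c_[2*p,np.ones(len(p))]; s=np.linalg.lstsq(A,(p**2).sum(1),rcond=None)[0]
    print(n,'enc',x,y,r,'fit',s[:2],np.sqrt(s[2]+s[0]**2+s[1]**2))
    out.append(rectify(c,s[:2],n=390))
cv2.imwrite('pics/rect.png',np.hstack(out))
c=cams.capture('top')
print(ray(c,[(291,182)],.094),ray(c,[(189,241),(157,155),(463,243),(510,173)],.05))
E
```

```text
top enc 0.5670306086540222 0.06181476637721062 0.09941204637289047 fit [0.56699888 0.06171502] 0.09882378852685061
scene enc 0.5630505084991455 0.061534736305475235 0.09982773661613464 fit [0.56349328 0.06134918] 0.09870269711236691
[[0.56500896 0.06027813 0.094     ]] [[ 0.43566763  0.28828739  0.05      ]
 [ 0.63397043  0.37128735  0.05      ]
 [ 0.44121895 -0.32992633  0.05      ]
 [ 0.60610945 -0.4425852   0.05      ]]
```

View pics/rect.png

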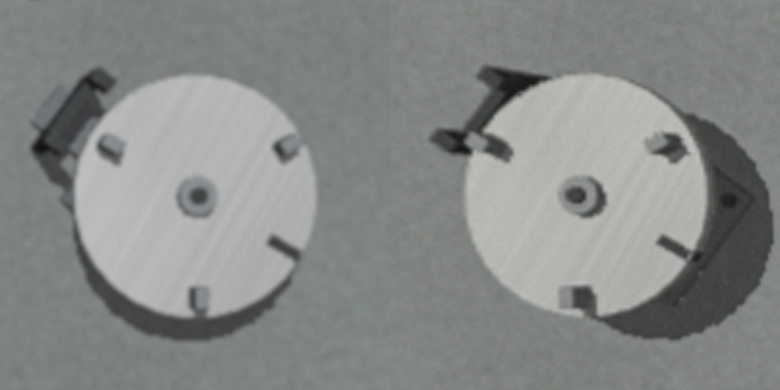

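Rectified at z=0.08, centre (195,195), the mark end is at (297,256), which puts it at about -31°. The lugs sit near 28°, 150° and 269°, and the fork is at about 145°. The axis is near (0.565, 0.0615). My plan is to flick the 269° lug in +x and brake at 180°, r=44 mm. First I'll transit there.

>>> {"api": "apply_moves", "payload": {"plan": [{"jaw": -1,"x": -0.6,"y": -1,"z": 0,"spin": -0.046},{"jaw": -1,"x": -0.6,"y": -1,"z": 0,"spin": -0.046},{"jaw": -1,"x": -0.64,"y": -1,"z": 0,"spin": 0},{"jaw": -1,"x": -0.64,"y": -1,"z": 0,"spin": 0},{"jaw": -1,"x": -0.64,"y": -1,"z": 0,"spin": 0},{"jaw": -1,"x": -0.64,"y": -1,"z": 0,"spin": 0},{"jaw": -1,"x": -0.64,"y": -1,"z": 0,"spin": 0},{"jaw": -1,"x": -0.64,"y": -1,"z": 0,"spin": 0},{"jaw": -1,"x": -0.64,"y": -1,"z": 0,"spin": 0},{"jaw": -1,"x": -0.64,"y": -1,"z": 0,"spin": 0}]}}

```text
t: 1.25
eef_pos: [0.3544, 0.2917, 0.2424]
orientation: [180.0, 0.0, -180.0]
contact_force: [0.6, -0.3, -0.3]
width: -0.0
finger_force: 0.0
```

>>> {"api": "apply_moves", "payload": {"plan": [{"jaw": -1,"x": -0.7,"y": -0.96,"z": 0,"spin": 0},{"jaw": -1,"x": -0.7,"y": -0.96,"z": 0,"spin": 0},{"jaw": -1,"x": -0.7,"y": -0.96,"z": 0,"spin": 0},{"jaw": -1,"x": -0.7,"y": -0.96,"z": 0,"spin": 0},{"jaw": -1,"x": -0.7,"y": -0.96,"z": 0,"spin": 0},{"jaw": -1,"x": -0.7,"y": -0.96,"z": 0,"spin": 0},{"jaw": -1,"x": -0.7,"y": -0.96,"z": 0.5,"spin": 0},{"jaw": -1,"x": -0.7,"y": -0.96,"z": 1,"spin": 0},{"jaw": -1,"x": 0,"y": 0,"z": 1,"spin": 0},{"jaw": -1,"x": 0,"y": 0,"z": 0.3,"spin": 0}]}}

```text
t: 2.25
eef_pos: [0.5195, 0.0615, 0.1549]
orientation: [-180.0, -0.4, 179.9]
contact_force: [-1.1, 0.3, 0.1]
width: -0.0
finger_force: 0.0
```

>>> {"api": "apply_moves", "payload": {"plan": [{"jaw": -1,"x": 0,"y": 0,"z": 0.8,"spin": 0},{"jaw": -1,"x": 0,"y": 0,"z": 0.7,"spin": 0},{"jaw": -1,"x": 0,"y": 0,"z": 0.2,"spin": 0},{"jaw": -1,"x": 0,"y": 0,"z": 0,"spin": 0},{"jaw": -1,"x": 0,"y": 0,"z": 0,"spin": 0}]}}

```text
t: 2.75
eef_pos: [0.5228, 0.0631, 0.1085]
orientation: [180.0, 0.1, -179.9]
contact_force: [0.5, 0.1, 0.2]
width: -0.0
finger_force: 0.0
```

```bash
python3 - <<'E'
from h import *
s=state(); print(s['eef_pos'],s['contact_force'])
c=cams.capture('scene'); print(s['t'])
r=rectify(c,np.array([.565,.0615]),n=390)
cv2.imwrite('pics/a.png',np.hstack([cv2.resize(r,(390,390)),cv2.resize(c['frame'][200:350,260:410],(390,390),interpolation=cv2.INTER_CUBIC)]))
E
```

```text
[0.52280662 0.06305897 0.10851607] [0.49773484 0.06956082 0.1632104 ]
2.75
```

View pics/a.png

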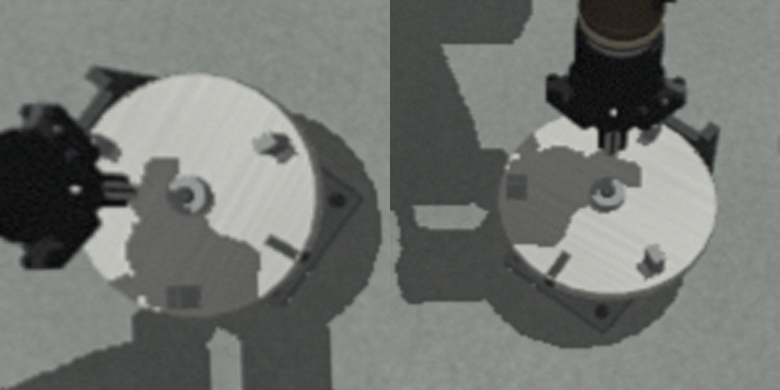

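The fingertip sits about 20 mm above the face at r≈43 mm, and the mark shows at (285,247) in the rectified half. Next I'll pin down the fork direction from the first frames.

```bash
python3 - <<'E'
from h import *
o=[]
cal={'scene':dict(fx=547.85164,fy=547.85164,cx=324.1998,cy=234.67321,eye=np.array([1.27839063,0.0224481,1.17649604]),orientation=[37.29037009,-0.72619712,91.61524647]),
'top':dict(fx=573.60524,fy=573.60524,cx=318.99733,cy=234.10223,eye=np.array([0.26134081,0.01089422,1.3315734]),orientation=[8.63405364,-0.78391409,-89.17150859])}
for n,c in cal.items():
    c['frame']=cv2.imread(f'pics/{n}0.png')
    ctr=np.array([.565-.09,.0615+.06])
    r=rectify(c,ctr,half=.07,z=.084,n=390)
    for a in range(120,171,5):
        p=(np.array([.565,.0615])+.1*np.array([np.cos(np.radians(a)),np.sin(np.radians(a))])-ctr)/.14*390
        q=(int(195+p[0]),int(195-p[1])); cv2.circle(r,q,2,(0,0,255) if a!=145 else (0,255,0),-1)
    o.append(r)
cv2.imwrite('pics/fork.png',np.hstack(o))
E
```

```text
(no output)
```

View pics/fork.png

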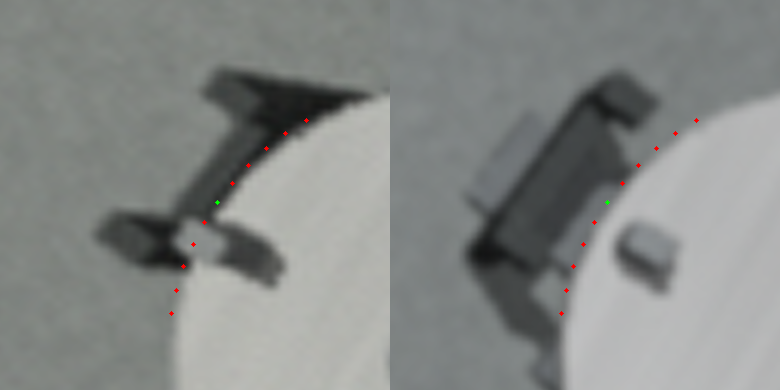

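Scene-view half: the prong tops are at (232,92) and (133,240), 64 mm apart as they should be. That puts the fork direction at about 145°. Next comes a light touch test at the brake spot to learn the face height.

>>> {"api": "apply_moves", "payload": {"plan": [{"jaw": -1,"x": 0,"y": 0,"z": 0.43,"spin": 0},{"jaw": -1,"x": 0,"y": 0,"z": 0,"spin": 0},{"jaw": -1,"x": 0,"y": 0,"z": 0,"spin": 0}]}}

```text
t: 3.1
eef_pos: [0.5215, 0.0626, 0.0941]
orientation: [-180.0, -0.1, -180.0]
contact_force: [-0.5, -0.8, 0.9]
width: 0.0001
finger_force: 0.0
```

```bash
cat >> h.py <<'E'
AX=np.array([.565,.0615]); K=np.arange(-180,180,2)
def polar(c,r0=.074,r1=.094,z=.08):
    g=cv2.cvtColor(c['frame'],cv2.COLOR_BGR2GRAY)
    rr=np.linspace(r0,r1,8); a=np.radians(K)
    P=np.array([[AX[0]+r*np.cos(t),AX[1]+r*np.sin(t),z] for r in rr for t in a])
    q=proj(c,P).astype(np.float32).reshape(8,len(K),2)
    return cv2.remap(g,q[...,0],q[...,1],cv2.INTER_LINEAR)
E
python3 - <<'E'
from h import *
for n in('scene',):
    I=polar(cams.capture(n)); print(n); print([(int(k),int(v),int(w)) for k,v,w in zip(K,I.mean(0),I.max(0)) ][::1])
s=state();print(s['t'],s['eef_pos'],s['contact_force'])
E
```

```text
scene
[(-180, 37, 74), (-178, 19, 24), (-176, 16, 23), (-174, 19, 21), (-172, 18, 21), (-170, 20, 36), (-168, 26, 69), (-166, 25, 68), (-164, 22, 54), (-162, 23, 55), (-160, 24, 71), (-158, 47, 127), (-156, 87, 176), (-154, 142, 192), (-152, 179, 193), (-150, 192, 194), (-148, 191, 193), (-146, 188, 192), (-144, 184, 193), (-142, 183, 196), (-140, 183, 194), (-138, 176, 193), (-136, 151, 188), (-134, 121, 158), (-132, 103, 114), (-130, 98, 100), (-128, 98, 99), (-126, 99, 101), (-124, 100, 101), (-122, 101, 103), (-120, 107, 143), (-118, 106, 144), (-116, 103, 125), (-114, 100, 106), (-112, 99, 102), (-110, 99, 101), (-108, 97, 99), (-106, 90, 99), (-104, 82, 97), (-102, 79, 95), (-100, 80, 93), (-98, 78, 91), (-96, 75, 90), (-94, 75, 88), (-92, 74, 90), (-90, 74, 92), (-88, 82, 92), (-86, 94, 96), (-84, 97, 99), (-82, 97, 98), (-80, 97, 98), (-78, 97, 99), (-76, 96, 98), (-74, 96, 98), (-72, 96, 98), (-70, 97, 99), (-68, 96, 98), (-66, 96, 98), (-64, 95, 96), (-62, 95, 96), (-60, 96, 104), (-58, 109, 167), (-56, 128, 186), (-54, 145, 186), (-52, 159, 186), (-50, 164, 186), (-48, 170
[... 1217 characters left out ...]
, (104, 191, 193), (106, 191, 194), (108, 191, 194), (110, 191, 193), (112, 190, 193), (114, 189, 192), (116, 188, 190), (118, 188, 189), (120, 187, 190), (122, 187, 188), (124, 187, 189), (126, 188, 192), (128, 188, 194), (130, 188, 194), (132, 188, 192), (134, 188, 191), (136, 188, 191), (138, 188, 192), (140, 189, 192), (142, 189, 193), (144, 190, 193), (146, 170, 183), (148, 108, 145), (150, 61, 103), (152, 40, 91), (154, 30, 77), (156, 27, 71), (158, 30, 93), (160, 40, 126), (162, 36, 117), (164, 29, 86), (166, 22, 41), (168, 18, 21), (170, 19, 23), (172, 17, 18), (174, 21, 32), (176, 55, 124), (178, 68, 154)]
3.15 [0.52180231 0.06259485 0.09424915] [-0.21387327  0.38407135  0.00297253]
```

>>> {"api": "apply_moves", "payload": {"plan": [{"jaw": -1,"x": 0,"y": 0,"z": 0.1,"spin": 0},{"jaw": -1,"x": 0,"y": 0,"z": 0.05,"spin": 0}]}}

```text
t: 3.35
eef_pos: [0.5224, 0.0626, 0.0903]
orientation: [180.0, 0.0, -180.0]
contact_force: [-1.2, -0.2, 7.0]
width: 0.0002
finger_force: 3.4
```

>>> {"api": "apply_moves", "payload": {"plan": [{"jaw": -1,"x": 0,"y": 0,"z": 0.05,"spin": 0}]}}

```text
t: 3.45
eef_pos: [0.5224, 0.0627, 0.0894]
orientation: [180.0, 0.0, -180.0]
contact_force: [-2.6, 0.9, 8.5]
width: 0.0005
finger_force: 4.5
```

>>> {"api": "apply_moves", "payload": {"plan": [{"jaw": -1,"x": 0,"y": 0,"z": 0.05,"spin": 0}]}}

```text
t: 3.55
eef_pos: [0.5224, 0.0627, 0.0883]
orientation: [180.0, 0.0, -180.0]
contact_force: [-2.8, 0.5, 11.6]
width: 0.0001
finger_force: 5.7
```

Contact is at TCP z≈0.091, and commanding about 7.5 mm below the hover gave 11.6 N. Now I'll lift and go to the flick start.

>>> {"api": "apply_moves", "payload": {"plan": [{"jaw": -1,"x": 0,"y": 0,"z": -1,"spin": 0},{"jaw": -1,"x": 0,"y": 0,"z": -0.6,"spin": 0},{"jaw": -1,"x": -0.1,"y": -0.92,"z": 0,"spin": 0},{"jaw": -1,"x": 0,"y": -0.92,"z": 0,"spin": 0},{"jaw": -1,"x": 0,"y": -0.92,"z": 0,"spin": 0},{"jaw": -1,"x": 0,"y": 0,"z": 0,"spin": 0},{"jaw": -1,"x": 0,"y": 0,"z": 0.7,"spin": 0},{"jaw": -1,"x": 0,"y": 0,"z": 0.45,"spin": 0},{"jaw": -1,"x": 0,"y": 0,"z": 0,"spin": 0},{"jaw": -1,"x": 0,"y": 0,"z": 0,"spin": 0}]}}

```text
t: 4.55
eef_pos: [0.5244, -0.0196, 0.0998]
orientation: [180.0, -0.1, -179.9]
contact_force: [0.7, -0.2, 0.6]
width: 0.0
finger_force: 0.0
```

```bash
python3 - <<'E'
from h import *
s=state(); print(s['t'],s['eef_pos'],s['contact_force'])
c=cams.capture('scene')
I=polar(c,.076,.092).max(0); print([int(k) for k,v in zip(K,I) if v<160 and -60<k<141])
r=rectify(c,AX,n=390)
cv2.imwrite('pics/b.png',np.hstack([r,cv2.resize(c['frame'][200:350,260:410],(390,390),interpolation=cv2.INTER_CUBIC)]))
E
```

```text
4.55 [ 0.52441506 -0.0195763   0.09980212] [ 0.66117471 -0.21356924  0.56215319]
[-34, -32, -30, -28]
```

View pics/b.png

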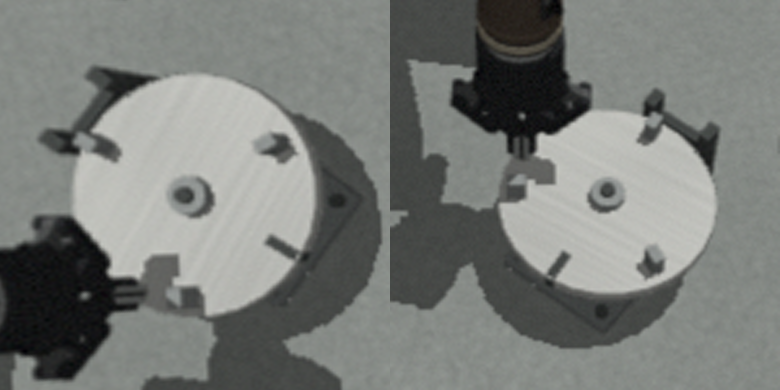

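The finger stands just behind the 269° lug at (185,298), lined up with it, and the mark has not moved. Flicking now.

>>> {"api": "apply_moves", "payload": {"plan": [{"jaw": -1,"x": -0.3,"y": 0,"z": 0,"spin": 0},{"jaw": -1,"x": -0.5,"y": 0,"z": 0,"spin": 0},{"jaw": -1,"x": -0.7,"y": 0,"z": 0,"spin": 0},{"jaw": -1,"x": -0.75,"y": 0,"z": 0,"spin": 0},{"jaw": -1,"x": -0.4,"y": -0.3,"z": -0.6,"spin": 0},{"jaw": -1,"x": 0,"y": -0.3,"z": -1,"spin": 0}]}}

```text
t: 5.2
eef_pos: [0.6056, -0.0379, 0.1477]
orientation: [180.0, -0.1, -179.9]
contact_force: [-0.1, -0.0, -1.0]
width: 0.0002
finger_force: 0.0
```

```bash
cat > m.py <<'E'
from h import *
import sys
for i in range(int(sys.argv[1])):
    s=state(); c=cams.capture('scene'); I=polar(c,.076,.092).max(0)
    print(round(s['t'],3),[int(k) for k,v in zip(K,I) if v<160 and -46<k<143])
print(state()['eef_pos'])
E
python3 m.py 2
```

```text
5.2 [-24, -22, -20, -18, 40, 42, 44, 46, 102, 104, 106, 108, 110]
5.25 [-14, -12, -10, -8, 50, 52, 54, 56, 110, 112, 114, 116, 118]
[ 0.60976346 -0.03941475  0.15380848]
```

>>> {"api": "apply_moves", "payload": {"plan": [{"jaw": -1,"x": 0.7,"y": 0.84,"z": 0,"spin": 0},{"jaw": -1,"x": 0.7,"y": 0.84,"z": 0,"spin": 0},{"jaw": -1,"x": 0.7,"y": 0.84,"z": 0,"spin": 0},{"jaw": -1,"x": 0.64,"y": 0.84,"z": 0,"spin": 0},{"jaw": -1,"x": 0,"y": 0,"z": 0,"spin": 0},{"jaw": -1,"x": 0,"y": 0,"z": 0,"spin": 0},{"jaw": -1,"x": 0,"y": 0,"z": 0.6,"spin": 0},{"jaw": -1,"x": 0,"y": 0,"z": 0.6,"spin": 0},{"jaw": -1,"x": 0,"y": 0,"z": 0.3,"spin": 0},{"jaw": -1,"x": 0,"y": 0,"z": 0,"spin": 0}]}}

```text
t: 6.3
eef_pos: [0.5217, 0.0619, 0.1019]
orientation: [-180.0, -0.2, 180.0]
contact_force: [-0.6, -0.1, -0.9]
width: 0.0002
finger_force: 0.0
```

```bash
python3 m.py 8
```

```text
6.3 []
6.35 []
6.4 [74, 76, 78, 80, 82, 84, 86]
6.45 [-44, -42, -40, -38, -36, 82, 84, 86, 88, 90, 92, 94, 96]
6.5 [-36, -34, -32, -30, -28, 90, 92, 94, 96, 98, 100, 102]
6.55 [-26, -24, -22, -20, 98, 100, 102, 104, 106, 108]
6.6 [-18, -16, -14, -12, 106, 108, 110, 112, 114]
6.65 [-10, -8, -6, -4, -2, 114, 116, 118, 120, 122]
[0.52281044 0.06263138 0.10407615]
```

>>> {"api": "apply_moves", "payload": {"plan": [{"jaw": -1,"x": 0,"y": 0,"z": 0.1,"spin": 0},{"jaw": -1,"x": 0,"y": 0,"z": 0.1,"spin": 0},{"jaw": -1,"x": 0,"y": 0,"z": 0,"spin": 0},{"jaw": -1,"x": 0,"y": 0,"z": 0,"spin": 0},{"jaw": -1,"x": 0,"y": 0,"z": 0,"spin": 0},{"jaw": -1,"x": 0,"y": 0,"z": 0,"spin": 0},{"jaw": -1,"x": 0,"y": 0,"z": 0,"spin": 0},{"jaw": -1,"x": 0,"y": 0,"z": 0,"spin": 0},{"jaw": -1,"x": 0,"y": 0,"z": 0,"spin": 0},{"jaw": -1,"x": 0,"y": 0,"z": 0,"spin": 0}]}}

```text
t: 7.7
eef_pos: [0.5223, 0.0626, 0.0974]
orientation: [180.0, 0.0, -180.0]
contact_force: [0.1, -0.5, 0.3]
width: -0.0001
finger_force: 0.0
```

```bash
sed -i 's/polar(c,.076,.092)/polar(c,.0695,.0945)/' m.py; python3 m.py 30
```

```text
7.7 [102, 104, 106]
7.75 [110, 112]
7.8 [116, 118, 120]
7.85 [124, 126, 128]
7.9 [132]
7.95 [-44, -42, -40, 140, 142]
8.0 [-38, -36, -34, -32]
8.05 [-30, -28, -26, -24, 98]
8.1 [-24, -22, -20, -18, 104, 106]
8.15 [-16, -14, -12, 110, 112, 114]
8.2 [-8, -6, -4, 116, 118, 120, 122, 124]
8.25 [124, 126, 128, 130]
8.3 [130, 132, 134, 136, 138]
8.35 [138, 140, 142]
8.4 []
8.45 []
8.5 []
8.55 []
8.6 []
8.65 []
8.7 []
8.75 [-44]
8.8 [-42, -40, -38, -36]
8.85 [-36, -34, -32, -30]
8.9 [-30, -28, -26, -24, 100, 102]
8.95 [-22, -20, -18, -16, 106]
9.0 [-14, -12, -10, 112, 114, 116]
9.05 [-6, -4, 118, 120, 122, 124]
9.1 [124, 126, 128, 130]
9.15 [130, 132, 134, 136, 138]
[0.52226299 0.06263916 0.09740179]
```

>>> {"api": "apply_moves", "payload": {"plan": [{"jaw": -1,"x": 0,"y": 0,"z": 0,"spin": 0},{"jaw": -1,"x": 0,"y": 0,"z": 0,"spin": 0},{"jaw": -1,"x": 0,"y": 0,"z": 0,"spin": 0},{"jaw": -1,"x": 0,"y": 0,"z": 0,"spin": 0},{"jaw": -1,"x": 0,"y": 0,"z": 0,"spin": 0},{"jaw": -1,"x": 0,"y": 0,"z": 0,"spin": 0},{"jaw": -1,"x": 0,"y": 0,"z": 0,"spin": 0},{"jaw": -1,"x": 0,"y": 0,"z": 0,"spin": 0},{"jaw": -1,"x": 0,"y": 0,"z": 0,"spin": 0},{"jaw": -1,"x": 0,"y": 0,"z": 0,"spin": 0}]}}

```text
t: 10.2
eef_pos: [0.5222, 0.0627, 0.0974]
orientation: [-180.0, -0.0, -180.0]
contact_force: [-0.7, -0.3, -0.5]
width: 0.0002
finger_force: 0.0
```

>>> {"api": "apply_moves", "payload": {"plan": [{"jaw": -1,"x": 0,"y": 0,"z": 0,"spin": 0},{"jaw": -1,"x": 0,"y": 0,"z": 0,"spin": 0},{"jaw": -1,"x": 0,"y": 0,"z": 0,"spin": 0},{"jaw": -1,"x": 0,"y": 0,"z": 0,"spin": 0},{"jaw": -1,"x": 0,"y": 0,"z": 0,"spin": 0},{"jaw": -1,"x": 0,"y": 0,"z": 0,"spin": 0},{"jaw": -1,"x": 0,"y": 0,"z": 0,"spin": 0},{"jaw": -1,"x": 0,"y": 0,"z": 0,"spin": 0},{"jaw": -1,"x": 0,"y": 0,"z": 0,"spin": 0},{"jaw": -1,"x": 0,"y": 0,"z": 0,"spin": 0}]}}

```text
t: 11.2
eef_pos: [0.5222, 0.0626, 0.0974]
orientation: [-180.0, -0.0, -180.0]
contact_force: [-0.3, -0.8, 0.6]
width: -0.0002
finger_force: 0.0
```

>>> {"api": "apply_moves", "payload": {"plan": [{"jaw": -1,"x": 0,"y": 0,"z": 0,"spin": 0},{"jaw": -1,"x": 0,"y": 0,"z": 0,"spin": 0},{"jaw": -1,"x": 0,"y": 0,"z": 0,"spin": 0},{"jaw": -1,"x": 0,"y": 0,"z": 0,"spin": 0},{"jaw": -1,"x": 0,"y": 0,"z": 0,"spin": 0},{"jaw": -1,"x": 0,"y": 0,"z": 0,"spin": 0},{"jaw": -1,"x": 0,"y": 0,"z": 0,"spin": 0},{"jaw": -1,"x": 0,"y": 0,"z": 0,"spin": 0},{"jaw": -1,"x": 0,"y": 0,"z": 0,"spin": 0},{"jaw": -1,"x": 0,"y": 0,"z": 0,"spin": 0}]}}

```text
t: 12.2
eef_pos: [0.5222, 0.0626, 0.0974]
orientation: [180.0, -0.0, -180.0]
contact_force: [0.9, -0.2, -0.1]
width: -0.0004
finger_force: 0.0
```

>>> {"api": "apply_moves", "payload": {"plan": [{"jaw": -1,"x": 0,"y": 0,"z": 0,"spin": 0},{"jaw": -1,"x": 0,"y": 0,"z": 0,"spin": 0},{"jaw": -1,"x": 0,"y": 0,"z": 0,"spin": 0},{"jaw": -1,"x": 0,"y": 0,"z": 0,"spin": 0},{"jaw": -1,"x": 0,"y": 0,"z": 0,"spin": 0},{"jaw": -1,"x": 0,"y": 0,"z": 0,"spin": 0},{"jaw": -1,"x": 0,"y": 0,"z": 0,"spin": 0},{"jaw": -1,"x": 0,"y": 0,"z": 0,"spin": 0},{"jaw": -1,"x": 0,"y": 0,"z": 0,"spin": 0},{"jaw": -1,"x": 0,"y": 0,"z": 0,"spin": 0}]}}

```text
t: 13.2
eef_pos: [0.5223, 0.0626, 0.0974]
orientation: [-180.0, 0.0, -180.0]
contact_force: [0.5, -1.0, 0.0]
width: 0.0002
finger_force: 0.0
```

```bash
cat > w.py <<'E'
# watch until the mark alone (width<=12 deg) is seen in 10..90, past `stop` deg
from h import *
import sys
stop=float(sys.argv[1]); T=[];A=[]
for i in range(int(sys.argv[2])):
    s=state(); c=cams.capture('scene'); I=polar(c,.0695,.0945).max(0)
    k=[int(k) for k,v in zip(K,I) if v<160 and 10<k<138]
    if k and k[0]<92 and k[-1]-k[0]<=12:
        # dark-weighted centre
        sel=(K>=k[0]-6)&(K<=k[-1]+6); w=np.clip(185-polar(c,.0695,.0945).mean(0)[sel],0,None)
        T.append(s['t']);A.append((K[sel]*w).sum()/w.sum())
        if A[-1]>stop: break
print(len(T),np.round(T,2),np.round(A,1))
if len(T)>2: print('fit deg/s',np.polyfit(np.array(T)-T[-1],A,1))
print('t now',state()['t'],state()['eef_pos'])
E
python3 w.py 40 60
```

```text
1 [13.45] [82.9]
t now 13.5 [0.5222516  0.06262369 0.09736424]
```

```bash
cat > m.py <<'E'
from h import *
import sys
for i in range(int(sys.argv[1])):
    s=state(); c=cams.capture('scene'); I=polar(c,.0695,.0945).max(0); J=polar(c,.070,.0735).mean(0)
    print(round(s['t'],3),[(int(k),int(j)) for k,v,j in zip(K,I,J) if v<160 and -46<k<143])
print(state()['eef_pos'])
E
python3 m.py 24
```

```text
13.5 [(84, 134), (86, 87), (88, 82), (90, 100)]
13.55 [(90, 89), (92, 79), (94, 91), (96, 122)]
13.6 [(94, 103), (96, 89), (98, 96), (100, 117)]
13.65 [(100, 100), (102, 94), (104, 105)]
13.7 [(104, 93), (106, 94)]
13.75 [(110, 101), (112, 107)]
13.8 [(114, 109), (116, 101)]
13.85 [(118, 115), (120, 101), (122, 114)]
13.9 [(124, 101), (126, 97)]
13.95 [(126, 123), (128, 99), (130, 106)]
14.0 [(132, 106), (134, 104)]
14.05 [(-44, 88), (136, 118), (138, 104)]
14.1 [(-44, 141), (-42, 100), (-40, 84), (-38, 112), (142, 111)]
14.15 [(-40, 151), (-38, 130), (-36, 87), (-34, 96)]
14.2 [(-36, 148), (-34, 148), (-32, 120), (-30, 92)]
14.25 [(-32, 145), (-30, 150), (-28, 142), (-26, 107), (96, 111), (98, 150)]
14.3 [(-28, 143), (-26, 147), (-24, 150), (-22, 131), (100, 103), (102, 138)]
14.35 [(-24, 137), (-22, 143), (-20, 149), (-18, 147), (104, 94), (106, 100)]
14.4 [(-20, 154), (-18, 140), (-16, 146), (-14, 149), (108, 92), (110, 93), (112, 119)]
14.45 [(-14, 149), (-12, 144), (-10, 148), (-8, 147), (112, 94), (114, 97), (116, 120)]
14.5 [(-10, 158), (-8, 141), (-6, 144), (-4, 148), (116, 93), (118, 94), (120, 106), (122, 145)]
14.55 [(-4, 128), (120, 97), (122, 92), (124, 98), (126, 125)]
14.6 [(124, 105), (126, 97), (128, 100), (130, 128)]
14.65 [(128, 106), (130, 96), (132, 96), (134, 112), (136, 148)]
[0.5222486  0.06260681 0.09735774]
```

>>> {"api": "apply_moves", "payload": {"plan": [{"jaw": -1,"x": 0,"y": 0,"z": 0.05,"spin": 0},{"jaw": -1,"x": 0,"y": 0,"z": 0.05,"spin": 0},{"jaw": -1,"x": 0,"y": 0,"z": 0,"spin": 0},{"jaw": -1,"x": 0,"y": 0,"z": 0,"spin": 0},{"jaw": -1,"x": 0,"y": 0,"z": 0,"spin": 0},{"jaw": -1,"x": 0,"y": 0,"z": 0,"spin": 0},{"jaw": -1,"x": 0,"y": 0,"z": 0,"spin": 0},{"jaw": -1,"x": 0,"y": 0,"z": 0,"spin": 0},{"jaw": -1,"x": 0,"y": 0,"z": 0,"spin": 0},{"jaw": -1,"x": 0,"y": 0,"z": 0,"spin": 0}]}}

```text
t: 15.7
eef_pos: [0.5223, 0.0627, 0.0944]
orientation: [-180.0, 0.0, -180.0]
contact_force: [0.0, -0.1, -0.1]
width: 0.0002
finger_force: 0.0
```

>>> {"api": "apply_moves", "payload": {"plan": [{"jaw": -1,"x": 0,"y": 0,"z": 0,"spin": 0},{"jaw": -1,"x": 0,"y": 0,"z": 0,"spin": 0},{"jaw": -1,"x": 0,"y": 0,"z": 0,"spin": 0},{"jaw": -1,"x": 0,"y": 0,"z": 0,"spin": 0},{"jaw": -1,"x": 0,"y": 0,"z": 0,"spin": 0},{"jaw": -1,"x": 0,"y": 0,"z": 0,"spin": 0},{"jaw": -1,"x": 0,"y": 0,"z": 0,"spin": 0},{"jaw": -1,"x": 0,"y": 0,"z": 0,"spin": 0},{"jaw": -1,"x": 0,"y": 0,"z": 0,"spin": 0},{"jaw": -1,"x": 0,"y": 0,"z": 0,"spin": 0}]}}

```text
t: 16.7
eef_pos: [0.5222, 0.0626, 0.0944]
orientation: [180.0, -0.0, -180.0]
contact_force: [0.5, -0.1, -0.2]
width: -0.0
finger_force: 0.0
```

```bash
python3 m.py 12
```

```text
16.7 [(-18, 110), (-16, 80), (-14, 92)]
16.75 [(-14, 85), (-12, 81), (-10, 100)]
16.8 [(-10, 83), (-8, 81), (-6, 112)]
16.85 [(-8, 115), (-6, 78), (-4, 81), (-2, 124)]
16.9 [(-4, 102), (-2, 76), (0, 89)]
16.95 [(0, 78), (2, 76), (4, 91)]
17.0 [(2, 89), (4, 75), (6, 79), (8, 100)]
17.05 [(6, 86), (8, 76), (10, 85)]
17.1 [(10, 87), (12, 78), (14, 96)]
17.15 [(-44, 104), (12, 127), (14, 81), (16, 80), (18, 111)]
17.2 [(-44, 81), (-42, 88), (16, 92), (18, 75), (20, 85), (22, 126)]
17.25 [(-44, 147), (-42, 121), (-40, 86), (-38, 98), (20, 81), (22, 78), (24, 95)]
[0.52226014 0.06264866 0.09439419]
```

>>> {"api": "apply_moves", "payload": {"plan": [{"jaw": -1,"x": 0,"y": 0,"z": 0,"spin": 0},{"jaw": -1,"x": 0,"y": 0,"z": 0,"spin": 0},{"jaw": -1,"x": 0,"y": 0,"z": 0,"spin": 0},{"jaw": -1,"x": 0,"y": 0,"z": 0,"spin": 0},{"jaw": -1,"x": 0,"y": 0,"z": 0,"spin": 0},{"jaw": -1,"x": 0,"y": 0,"z": 0,"spin": 0},{"jaw": -1,"x": 0,"y": 0,"z": 0,"spin": 0},{"jaw": -1,"x": 0,"y": 0,"z": 0,"spin": 0},{"jaw": -1,"x": 0,"y": 0,"z": 0,"spin": 0},{"jaw": -1,"x": 0,"y": 0,"z": 0,"spin": 0}]}}

```text
t: 18.3
eef_pos: [0.5223, 0.0626, 0.0944]
orientation: [180.0, 0.0, -180.0]
contact_force: [0.2, -0.7, -0.2]
width: 0.0002
finger_force: 0.0
```

```bash
python3 m.py 9
```

```text
18.3 [(84, 131), (86, 86), (88, 84), (90, 101)]
18.35 [(88, 90), (90, 82), (92, 95)]
18.4 [(90, 124), (92, 85), (94, 88), (96, 115)]
18.45 [(94, 94), (96, 88)]
18.5 [(96, 112), (98, 97), (100, 106), (102, 129)]
18.55 [(100, 100), (102, 93), (104, 104)]
18.6 [(102, 118), (104, 89), (106, 99)]
18.65 [(104, 117), (106, 93), (108, 107), (110, 119)]
18.7 [(110, 99)]
[0.52223797 0.06262382 0.0943662 ]
```

>>> {"api": "apply_moves", "payload": {"plan": [{"jaw": -1,"x": 0,"y": 0,"z": 0,"spin": 0},{"jaw": -1,"x": 0,"y": 0,"z": 0,"spin": 0},{"jaw": -1,"x": 0,"y": 0,"z": 0,"spin": 0},{"jaw": -1,"x": 0,"y": 0,"z": 0,"spin": 0},{"jaw": -1,"x": 0,"y": 0,"z": 0.25,"spin": 0},{"jaw": -1,"x": 0,"y": 0,"z": 0,"spin": 0},{"jaw": -1,"x": 0,"y": 0,"z": 0,"spin": 0},{"jaw": -1,"x": 0,"y": 0,"z": 0,"spin": 0},{"jaw": -1,"x": 0,"y": 0,"z": 0,"spin": 0},{"jaw": -1,"x": 0,"y": 0,"z": 0,"spin": 0}]}}

```text
t: 19.75
eef_pos: [0.5235, 0.0627, 0.0886]
orientation: [180.0, 0.1, -180.0]
contact_force: [-3.4, 0.5, 10.9]
width: -0.0003
finger_force: 5.3
```

```bash
python3 m.py 2;python3 - <<'E'
from h import *
c=cams.capture('scene'); I=polar(c,.070,.094).mean(0); print([(int(k),int(v)) for k,v in zip(K,I) if 130<k<165])
cv2.imwrite('pics/end.png',np.hstack([rectify(c,AX,n=390),rectify(cams.capture('top'),AX,n=390)]));print(state()['contact_force'])
E
```

```text
19.75 [(-44, 76), (-42, 107), (134, 116), (136, 96), (138, 89), (140, 120)]
19.8 [(-44, 76), (-42, 108), (134, 116), (136, 95), (138, 89), (140, 120)]
[0.52350132 0.06271039 0.08860167]
[(132, 169), (134, 111), (136, 78), (138, 82), (140, 127), (142, 177), (144, 185), (146, 164), (148, 114), (150, 67), (152, 37), (154, 31), (156, 32), (158, 32), (160, 32), (162, 29), (164, 23)]
[-1.57123851 -0.20495577 10.83447805]
```

View pics/end.png

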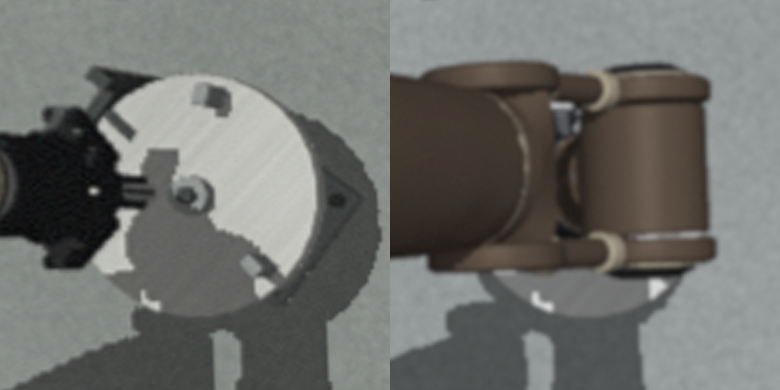

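The wheel has stopped with the mark at (120,125), about 137°. The fork is at about 144°, so the mark is inside the ±14° window. The finger is pressing steadily with about 11 N.

```bash
python3 -c "
from plant import manip
print(manip.job_done())"
```

```text
the job is handed in; nothing more can be done
None
```

The job is handed in, not yet judged: I flicked the wheel to about 3 rad/s counter-clockwise, let the mark pass the fork on its own more than once, then stopped it in one press with the mark between the prongs (about 7° short of mid-fork, window ±14°); the fingertip is still holding it with about 11 N.

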